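Start the screw-in tier post in the cake stand's base

TASK

Take the tall screw-in tier post out of the kit block and stand it upright in the threaded boss of the cake stand's base. With light downward pressure turn it backward (anticlockwise seen from above) until you feel the thread drop, then forward (clockwise) one full turn so that it is properly started but not run home. Finish while holding it there, still gripped and upright; leave everything else where it stands.

Things in the scene. Friction and masses are not known exactly. Their poses are not given: they have to be found in the camera images.
- post_centre (a point): Centre, 72.5 mm above the foot, of the white plastic tier post, a giant bolt 145 mm tall, 0.15 kg, standing upright in a socket of the kit block. From its foot a smooth pilot, 21.6 mm diameter and 30 mm long with a 4 mm bevel, then the thread and a neck; from 51 mm above the foot (the shoulder) to the top a round barrel 36 mm in diameter, to be gripped. z points up, x to the side where its thread starts.
- post_thread (a point): On the post's axis 30 mm above its foot, level with the underside of the thread's lower end (its start). Right-hand thread, 6 mm pitch, 30 mm outside, 21.6 mm core, 2.4 mm thick, 2.4 turns. x points to the start, z up.
- boss_mouth (a point): Centre of the open top of the threaded boss on the stand's base, 60 mm above the table. The base is a fixed aluminium disc, 200 mm across and 11 mm thick; the boss is 57 mm across. Bore 32 mm wide for the upper 24 mm, with the thread in it, then 23.2 mm wide for the pilot, right through. z points up, x to the upper end of its thread.
- boss_thread (a point): On the boss's axis 3 mm below its top, level with the upper face of its thread's upper end, to which x points. Right-hand, 6 mm pitch, 24 mm inside. The post set in rides on it, highest when both x agree (foot 33 mm below the mouth); turned back past there it can drop 6 mm. Forward then draws it down 6 mm a turn, 12 mm to home. End play 1.2 mm; released, it stays put, within 4 degrees of upright.
- kit_block: White plastic kit block, fixed, 80 x 190 x 28 mm, origin under its centre, z up, y along it. Three sockets 16 mm deep, 23.6 mm wide, at y = -60, 0 and 60 mm hold the tall post and two short spacers, in any order.
- spacer_a: One of two short smooth white spacer posts, 64 mm tall, 30 mm diameter, standing in another socket of the kit block; origin at its foot. Leave alone.
- spacer_b: The other short spacer post, the same as the first. Leave alone.
- level: Round bubble level, 32 mm diameter, 10 mm tall, lying on the base disc beside the boss, about 73 mm from its axis; origin at its underside. Leave alone.
- colour_a: Small dropper bottle of food colour with a white nozzle, 30 mm diameter, 80 mm tall, standing beside the kit block; origin at its underside. Leave alone.
- colour_b: Another dropper bottle of the same size with a black nozzle, standing at the far side of the work area; origin at its underside. Leave alone.
- paper_cup: Empty paper cup, 76 mm across, 85 mm tall, standing at the far side; origin at its underside. Leave alone.
- sprinkle_jar: Small jar with a black lid, 56 mm across, 65 mm tall, standing at the far side; origin at its underside. Leave alone.
- rolling_pin: White fondant rolling pin, 230 mm long, 25 mm thick, lying at the far right; origin under its middle. Leave alone.
There are look-alikes about, which are no part of the job. Leave any pink or purple look-alike of the part that bears post_centre alone.

How it is judged:
On the way, in this order (a step that is already met when the one before it is completed fails the run):
1. the post stands in the boss, riding on the crest of the thread: turned back to within about 45 degrees of the thread drop (z of post_centre in the frame of boss_mouth between 0.0378 and 0.0403 m and horizontal distance between post_centre and boss_mouth below 0.006 m and angle between the x axis of post_centre and the x axis of boss_mouth, either way round below 0.8 rad and contact force between post and stand above 0.3 N), for 0.1 s.
2. the thread has dropped one pitch (z of post_centre in the frame of boss_mouth between 0.0317 and 0.0349 m and horizontal distance between post_centre and boss_mouth below 0.006 m), for 0.1 s.
At the end, for the whole second after the job is handed in: The post is engaged one turn past the drop (its shoulder 4.2 to 8 mm above the boss's top, about 0.7 to 1.3 turns), within 5 mm of the boss's axis and 3.4 degrees of upright, at rest, still gripped; the other loose things have not moved 20 mm (z of post_centre in the frame of boss_mouth between 0.0257 and 0.0295 m and horizontal distance between post_centre and boss_mouth below 0.005 m and angle between post_centre's own z axis and vertical below 0.06 rad and contact force between the fingers and post above 1 N and linear speed of post below 0.02 m/s and distance of each of spacer_a, spacer_b, level, colour_a, colour_b, paper_cup, sprinkle_jar, rolling_pin from where it was at the start of the episode below 0.02 m); the arm keeps its last pose, push and grip.
It fails at once if one of the other things on the table is disturbed (moved more than 20 mm) (distance of any of spacer_a, spacer_b, level, colour_a, colour_b, paper_cup, sprinkle_jar, rolling_pin from where it was at the start of the episode above 0.02 m).
It fails at once if the post is forced into the boss (more than 50 N between them) (contact force between post and stand above 50 N).
It also fails if it takes over 72 s, if anything falls off the work surface, if the arm or the gripper's body presses on something with over 40 N, if the wrist force passes 120 N, or if a joint passes its speed limit or range.

ROBOT

A 6-joint arm with a two-finger parallel gripper is mounted at the origin on the work surface. World frame = base frame: x ahead of the robot, y to its left, z up, the work surface at z = 0. Lengths are in m, angles in rad, forces in N, time in s.
With the tool pointing down it reaches from about 0.35 to 0.85 m from the base axis. Payload 8.1 kg.
Tool frame: the origin (TCP) lies at the very end of the fingers, on their centre line; the grasp point (between the pads) lies 19 mm behind it; z points along the fingers, y is the line along which they close (so a half turn about z gives the same grasp; the last joint's range is limited). The gripper opens to 93 mm and grips with 3 to 60 N. Pads are 15 mm wide; open, the fingers measure 128 mm over their backs; the gripper's body (75 mm by 188 mm) begins 65 mm behind the grasp point.
Start: joints at [-1.227, 0.13, 1.488, -0, 1.523, -0.085], TCP at [0.249, -0.546, 0.219] pointing down, gripper open.
Joint ranges: [-2.96, 2.96], [-0.89, 2.26], [0.02, 2.5], [-1.34, 4.48], [0, 2.73], [-2.66, 2.66]. Speed limits (rad/s): [2.39, 2.39, 2.79, 3.14, 3.14, 3.14].

INTERFACE

Orientations are given as a rotation vector (axis times angle).
In Python, from plant import robot gives the robot as it stands. The module is installed in compiled form; this text tells all that it offers.
- The arm moves only by the tool play_rows, never from a script. Its argument "increments" is text: rows parted by semicolons, each of 5 numbers parted by spaces: the shift along the tool's x, y, z in mm, then the turn about the tool's z in degrees, then the closure, from -1 (fully open) to 1 (shut). In form: dx dy dz yaw claw; .... A call has 1 to 20 rows; each row is the pose to reach, as a shift and turn from the pose commanded when the call began, along the tool's axes at that moment; what a row does not reach only later rows make up. A row lasts 1/10 s, in which the tool goes at most 50 mm and 8.59 degrees, less where a joint would pass 70% of its speed; a pose out of reach is approached as far as the arm can. A call with a gripper value outside its range is refused whole. The fingers move at their own pace and stop on an object; "force" is the grip in N (left out, the last holds). Time passes only in rows, so rows that repeat a pose let the fingers close. It gives the time, the measured TCP pose, the force, the opening and the grip force at its end, in the units of the state.
- robot.read_state(): the state, without advancing time (a new reading comes with each control period).
- robot.read_camera(name): name is "scene" or "top" or "wrist"; returns the picture (420x560x3 uint8, blue, green, red); there is no depth.
- robot.calibration(name): a dict with "vertical_fov" (degrees; the focal length in pixels is half the picture's height over the tangent of half this angle, whatever the lens; pixels are square), "cx", "cy" (the principal point, pixels), "rvec" (rotation vector, rad) and "tvec" (3), from world to camera coordinates, as OpenCV has them. Camera axes: x right, y down, z forward; pixel columns grow to the right and rows downward; lengths in m; the calibration is good to about 2 mm. A picture is of the moment at which its call begins: read the wrist's pose just before it. calibration takes no time and is no camera call; for the wrist camera it gives the pose at the moment of the call.
- robot.close_job(): hands the job in; it is judged then, once.
Trained networks look in the newest picture that a camera, given by its name, has taken for a name from the list of things; names that differ only in an ending like _2 or _b are one class to them, and where a whole thing is asked for, a point or a joint stands for the part that bears it (a point fixed in the world has none). Each returns a list of dicts, best first, with "conf" (0 to 1); they miss things now and then, are a little off and sometimes report something else, mostly with a low value. They report only what shows in the picture. A call takes as long as a camera call. They do not tell look-alikes from the thing itself.
- robot.recognise(camera, query): "centre" ([x, y, z] in m, in world coordinates, good to about 4 mm: the middle of the surface that is visible of it).
- robot.regions_of(camera, query): "pixels" (420x560 bool, what is visible of it).
- robot.landmark_of(camera, query): "centre" ([x, y, z] in m, in world coordinates, good to about 4 mm: a listed point, or the origin of a listed thing).
The state is a dict: "t": time; "q": joint angles; "dq": joint speeds; "joint_torque": joint torques, N m; "tool_pos": TCP position; "orientation": TCP orientation; "force": force on the tool from outside, world axes, zero at the start; "wrist_torque": the same for the moment, N m; "opening": finger opening in m; "gripper_force": force on a finger pad.
Only numpy, scipy, OpenCV 4.12 (cv2) and the standard library are available. Lean on these libraries where they do the work, as an engineer would, in place of code of your own. Each camera call takes 0.05 s, during which the arm holds its last target. There are 200 camera calls.

## Working session

There is one attempt and no reset: what is moved stays moved. The work goes in short steps, Python scripts to look and compute and a tool call to move; the robot and the scene stay as the last step left them, time stands still between calls to the robot, and variables do not carry over. Pictures are saved under pics/ and viewed, at most 10 in all, crops included, and the job is handed in when it is done.

Besides the shell and the picture viewer there is one more tool, called after "Emit:" in YAML: its name, and indented under it one key for each argument. play_rows: Moves the arm, as the interface text tells. Its arguments: {"type":"object","properties":{"increments":{"type":"string"},"force":{"type":"number"}},"required":["increments"]}

```bash
mkdir -p pics
cat > h.py <<'E'
import numpy as np, cv2
from plant import robot
from scipy.spatial.transform import Rotation as R
def cal(n):
    c=robot.calibration(n); f=210/np.tan(np.radians(c["vertical_fov"])/2)
    K=np.array([[f,0,c["cx"]],[0,f,c["cy"]],[0,0,1]]); return K,np.array(c["rvec"],float).ravel(),np.array(c["tvec"],float).ravel()
def ray(n,uv,z,c=None):
    K,r,t=c or cal(n); M=R.from_rotvec(r).as_matrix(); o=-M.T@t
    d=M.T@np.linalg.inv(K)@np.array([uv[0],uv[1],1]); return o+d*(z-o[2])/d[2]
def proj(n,p,c=None):
    K,r,t=c or cal(n); return cv2.projectPoints(np.atleast_2d(np.array(p,float)),r,t,K,None)[0].reshape(-1,2)
E
python3 - <<'E'
from h import *
s=robot.read_state(); print({k:np.round(v,3).tolist() for k,v in s.items()})
a=robot.read_camera("scene"); b=robot.read_camera("top")
cv2.imwrite("pics/a.png",a); cv2.imwrite("pics/b.png",b)
for cam in("scene","top"):
  K,r,t=cal(cam);print(cam,K[0,0],-R.from_rotvec(r).as_matrix().T@t)
  for q in("post_centre","post_thread","boss_mouth","boss_thread","kit_block","spacer_a","level","colour_a","colour_b","paper_cup","sprinkle_jar","rolling_pin"):
    print(cam,q,[(np.round(d["centre"],3).tolist(),round(d["conf"],2)) for d in robot.landmark_of(cam,q)])
E
```

```text
{'t': 0.0, 'q': [-1.227, 0.131, 1.489, 0.0, 1.523, -0.085], 'dq': [-0.0, -0.001, 0.0, 0.0, 0.002, -0.001], 'joint_torque': [0.001, -55.982, -49.177, 0.077, 0.035, -0.0], 'tool_pos': [0.249, -0.545, 0.218], 'orientation': [-3.068, -0.668, 0.0], 'force': [0.144, 0.569, -0.283], 'wrist_torque': [0.016, 0.025, -0.022], 'gripper_force': 0.0, 'opening': 0.093}
scene 470.3480304030621 [ 1.18448817 -0.0609153   0.88398627]
scene post_centre [([0.474, -0.374, 0.073], 0.93), ([0.447, -0.268, 0.088], 0.92), ([0.385, -0.366, 0.073], 0.85)]
scene post_thread [([0.448, -0.272, 0.044], 0.79), ([0.475, -0.378, 0.03], 0.79), ([0.386, -0.366, 0.031], 0.67)]
scene boss_mouth [([0.549, 0.15, 0.058], 0.75)]
scene boss_thread [([0.549, 0.143, 0.056], 0.77)]
scene kit_block [([0.466, -0.212, 0.003], 0.81)]
scene spacer_a [([0.487, -0.15, 0.013], 0.75), ([0.467, -0.209, 0.011], 0.71)]
scene level [([0.615, 0.114, 0.013], 0.59)]
scene colour_a [([0.724, -0.086, 0.005], 0.87), ([0.382, -0.257, -0.005], 0.71)]
scene colour_b [([0.724, -0.086, 0.005], 0.87), ([0.382, -0.257, -0.005], 0.71)]
scene paper_cup [([0
[... 402 characters left out ...]
], 0.5), ([0.468, -0.213, 0.011], 0.34)]
top boss_mouth [([0.55, 0.149, 0.056], 0.62)]
top boss_thread [([0.55, 0.145, 0.059], 0.71), ([0.378, -0.258, -0.001], 0.34)]
top kit_block [([0.467, -0.213, -0.002], 0.69)]
top spacer_a [([0.487, -0.155, 0.011], 0.61), ([0.469, -0.215, 0.008], 0.58)]
top level [([0.613, 0.12, 0.005], 0.53)]
top colour_a [([0.72, -0.092, -0.001], 0.65), ([0.379, -0.258, -0.003], 0.61), ([0.466, -0.213, -0.001], 0.17)]
top colour_b [([0.72, -0.092, -0.001], 0.65), ([0.379, -0.258, -0.003], 0.61), ([0.466, -0.213, -0.001], 0.17)]
top paper_cup [([0.745, 0.054, 0.003], 0.81)]
top sprinkle_jar [([0.711, 0.25, 0.001], 0.66)]
top rolling_pin [([0.743, -0.286, 0.006], 0.95)]
```

View pics/a.png

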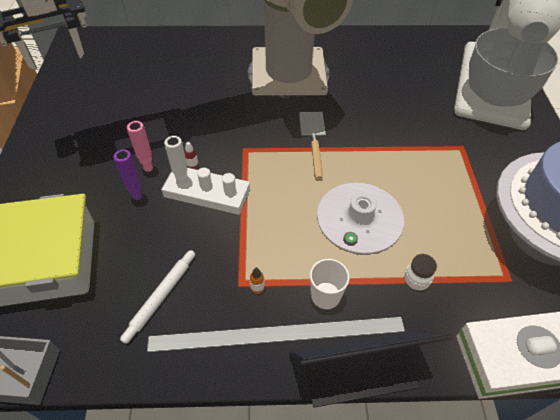

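View pics/b.png

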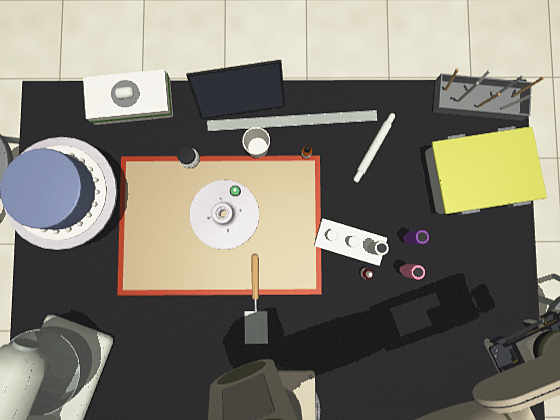

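The white post shows at scene (176,160) / top (381,247), in the end socket, about (0.448, -0.270). The boss is at about (0.550, 0.147), and the pink and purple posts are look-alikes. Next I check the wrist camera geometry.

Run:
```python
from h import *
s=robot.read_state(); Rt=R.from_rotvec(s["orientation"]).as_matrix()
K,r,t=cal("wrist");M=R.from_rotvec(r).as_matrix();o=-M.T@t
print(K[0,0],"cam in tool",Rt.T@(o-s["tool_pos"]),"axes (rows x,y,z cam) in tool\n",M@Rt)
print("tool axes\n",Rt.round(3))
for tgt in([.448,-.27,.115],[.5495,.147,.25]): print("delta in tool mm",Rt.T@(np.array(tgt)-s["tool_pos"])*1e3)
c=cal("top")
# refine post top: edges in top image
img=cv2.imread("pics/b.png"); cv2.imwrite("pics/c.png",np.hstack([cv2.resize(img[200:300,300:440],None,fx=3.5,fy=3.5,interpolation=2)[:, :400*1],cv2.resize(img[190:240,195:250],None,fx=7,fy=7,interpolation=2)]))
print(proj("top",[[.448,-.27,.157],[.5495,.147,.06]]))
```

```text
356.20122155496716 cam in tool [ 7.82381934e-02  8.54982313e-05 -1.66746077e-01] axes (rows x,y,z cam) in tool
 [[ 1.60297815e-03  9.99998386e-01 -8.11374765e-04]
 [-9.57986146e-01  1.30292134e-03 -2.86811518e-01]
 [-2.86809998e-01  1.23703838e-03  9.57986688e-01]]
tool axes
 [[ 0.909  0.416  0.   ]
 [ 0.416 -0.909 -0.   ]
 [-0.     0.    -1.   ]]
delta in tool mm [ 295.15776581 -168.175469    103.64633062]
delta in tool mm [ 560.86389022 -505.20307314  -31.36811119]
[[381.17628965 247.99416296]
 [221.20474163 211.96272375]]
```

Emit:
play_rows:
  increments: "45 -25 0 0 -1;90 -50 0 0 -1;135 -75 0 0 -1;175 -100 0 0 -1;215 -123 0 0 -1;255 -146 0 0 -1;285 -162 0 0 -1;295 -168 0 0 -1;295 -168 0 0 -1;295 -168 0 0 -1;295 -168 0 0 -1"

```text
t: 2.4
tool_pos: [0.4472, -0.2715, 0.2186]
orientation: [3.07, 0.666, -0.001]
force: [-0.1, -0.1, 0.3]
opening: 0.093
gripper_force: 0.0
```

Run:
```python
from h import *
s=robot.read_state(); print(s["t"],s["tool_pos"],s["q"])
c=cal("wrist"); im=robot.read_camera("wrist"); cv2.imwrite("pics/d.png",im)
print(proj("wrist",[[.448,-.27,.157]],c))
for f in (robot.landmark_of,robot.recognise):print([(np.round(d["centre"],4).tolist(),round(d["conf"],2)) for d in f("wrist","post_centre")])
g=cv2.cvtColor(im,6)
for d in robot.regions_of("wrist","post_centre"):
  m=d["pixels"]; y,x=np.nonzero(m); print(d["conf"],x.min(),x.max(),y.min(),y.max())
```

```text
2.4 [ 0.44715652 -0.27154223  0.21859355] [-6.43420957e-01 -7.81526565e-02  1.70047999e+00 -4.81762582e-04
  1.51932112e+00  5.00253258e-01]
[[281.44582014 221.87762646]]
[([0.4806, -0.3804, 0.072], 0.97), ([0.3883, -0.363, 0.0735], 0.85), ([0.4507, -0.2703, 0.0852], 0.72)]
[([0.4567, -0.2702, 0.1575], 0.8), ([0.4845, -0.3697, 0.1418], 0.71), ([0.3971, -0.3505, 0.1204], 0.65)]
0.9 373 457 185 262
0.74 227 256 215 256
0.57 256 308 170 244
0.56 325 381 250 329
```

View pics/d.png

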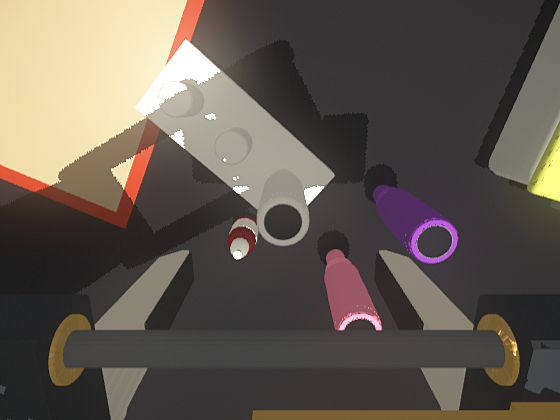

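Run:
```python
from h import *
im=cv2.imread("pics/d.png"); s=robot.read_state(); Rt=R.from_rotvec(s["orientation"]).as_matrix()
g=cv2.GaussianBlur(cv2.cvtColor(im,6),(3,3),0)
# dark hole and outer ring profile through the top circle
print("row221",g[221,250:318].tolist()); print("col283",g[190:256,283].tolist())
m=(g[195:245,255:312]<60).astype(np.uint8)
n,l,st,ce=cv2.connectedComponentsWithStats(m); 
for i in range(1,n):
  if st[i][4]>100: print(st[i],ce[i]+[255,195])
for uv in((283,221),(283,222)): p=ray("wrist",uv,.157);print(p,Rt.T@(p-s["tool_pos"])*1e3)
```

```text
row221 [155, 152, 143, 122, 87, 68, 94, 137, 158, 161, 161, 161, 161, 137, 88, 56, 52, 53, 54, 54, 54, 54, 54, 54, 54, 54, 54, 55, 55, 54, 54, 54, 54, 54, 54, 54, 54, 54, 54, 54, 54, 54, 54, 53, 53, 54, 54, 53, 53, 51, 52, 80, 131, 159, 161, 161, 160, 158, 141, 102, 72, 66, 67, 67, 67, 67, 67, 67]
col283 [148, 148, 148, 149, 149, 149, 151, 155, 160, 162, 162, 164, 160, 135, 93, 63, 57, 58, 59, 58, 57, 57, 57, 57, 56, 56, 56, 55, 55, 55, 54, 54, 54, 54, 53, 52, 52, 52, 52, 51, 51, 50, 50, 50, 50, 49, 49, 47, 48, 74, 125, 157, 161, 161, 153, 124, 84, 64, 61, 62, 63, 63, 63, 62, 62, 62]
[ 10  11  36  33 935] [282.5657754  221.88235294]
[ 0.44925782 -0.27027936  0.157     ] [2.07653898e+00 2.06793666e-02 6.15729284e+01]
[ 0.44860979 -0.27057527  0.157     ] [1.36413883e+00 2.14978506e-02 6.15730681e+01]
```

The top rim of the post is centred at (282.6, 221.9), which puts it 1.4 mm in tool +x. I go down and grip.

Emit:
play_rows:
  increments: "1.5 0 35 0 -1;1.5 0 70 0 -1;1.5 0 95 0 -1;1.5 0 103 0 -1;1.5 0 103 0 -1;1.5 0 103 0 0.5;1.5 0 103 0 1;1.5 0 103 0 1;1.5 0 103 0 1;1.5 0 103 0 1;1.5 0 103 0 1;1.5 0 103 0 1;1.5 0 103 0 1;1.5 0 103 0 1"
  force: 40

```text
t: 4.0
tool_pos: [0.4493, -0.2696, 0.1156]
orientation: [-3.07, -0.668, 0.0]
force: [0.5, -0.2, -0.2]
opening: 0.0358
gripper_force: 40.0
```

Emit:
play_rows:
  increments: "0 0 -10 0 1;0 0 -30 0 1;0 0 -60 0 1;0 0 -90 0 1;0 0 -110 0 1;20 -34 -110 0 1;45 -74 -110 0 1;70 -115 -110 0 1;95 -156 -110 0 1;120 -197 -110 0 1;145 -238 -110 0 1;170 -279 -110 0 1;190 -312 -110 0 1;202 -332 -110 0 1;205 -337 -110 0 1;205 -337 -110 0 1;205 -337 -110 0 1;205 -337 -110 0 1"

```text
t: 5.8
tool_pos: [0.4956, 0.1208, 0.2257]
orientation: [3.07, 0.666, -0.0]
force: [0.3, 0.1, -0.9]
opening: 0.0352
gripper_force: 40.0
```

Run:
```python
from h import *
s=robot.read_state(); print(s["t"],s["tool_pos"],s["q"],s["force"],s["opening"])
im=robot.read_camera("wrist"); cv2.imwrite("pics/e.png",im)
np.save("e.npy",np.array([s["tool_pos"],s["orientation"]])); import pickle; pickle.dump(cal("wrist"),open("e.pkl","wb"))
print(proj("wrist",[[.5495,.147,.06]]))
for q in("boss_mouth","boss_thread","post_thread"):print(q,[(np.round(d["centre"],4).tolist(),round(d["conf"],2)) for d in robot.landmark_of("wrist",q)])
im=robot.read_camera("scene"); cv2.imwrite("pics/e2.png",cv2.resize(im[80:280,230:460],None,fx=3,fy=3,interpolation=2))
```

```text
5.8 [0.49564577 0.12083909 0.22573138] [ 1.38864255e-01 -1.17270370e-01  1.72406374e+00 -3.46272484e-04
  1.53490061e+00  1.28247944e+00] [ 0.25066065  0.1360076  -0.93446808] 0.03522571691377108
[[281.48932406 124.44279471]]
boss_mouth [([0.5462, 0.1475, 0.0596], 0.67)]
boss_thread [([0.5466, 0.1389, 0.0577], 0.84)]
post_thread [([0.5003, 0.1248, 0.1503], 0.97)]
```

View pics/e.png

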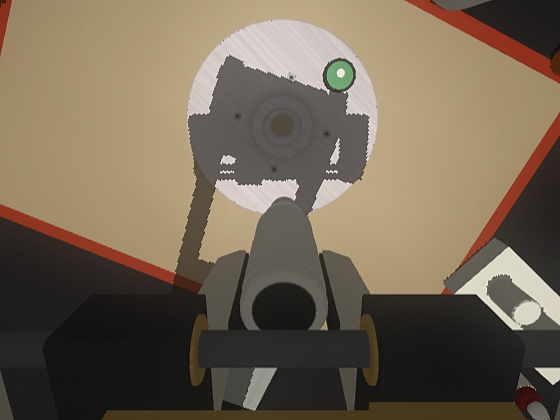

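View pics/e2.png

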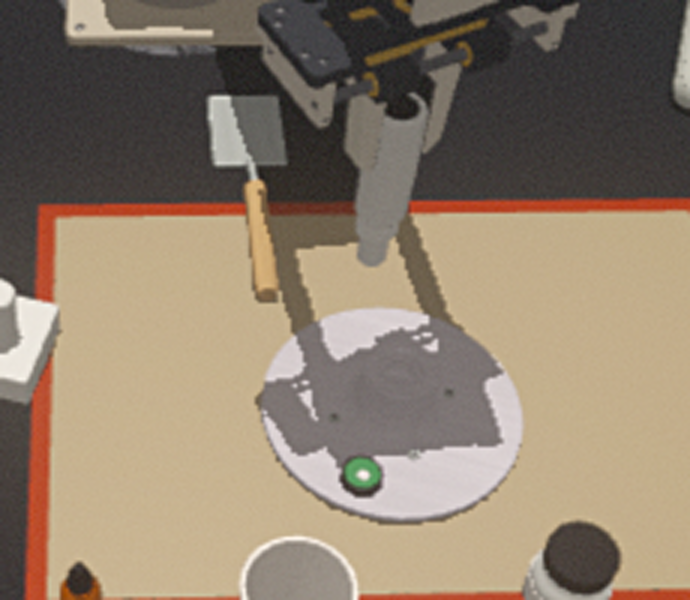

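The wrist view shows the boss in shadow at about (282,125), with the post held straight. I enhance that area.

Run:
```python
import cv2,numpy as np
im=cv2.imread("pics/e.png");g=cv2.cvtColor(im,6)
c=g[85:165,242:322]; print(c.min(),c.max())
def st(c,lo,hi): return np.clip((c.astype(float)-lo)/(hi-lo)*255,0,255).astype(np.uint8)
a=cv2.resize(st(c,40,130),(400,400),interpolation=2)
p=g[190:290,240:320]; b=cv2.resize(st(p,50,170),(320,400),interpolation=2)
cv2.imwrite("pics/f.png",np.hstack([a,b]))
```

```text
72 224
```

View pics/f.png

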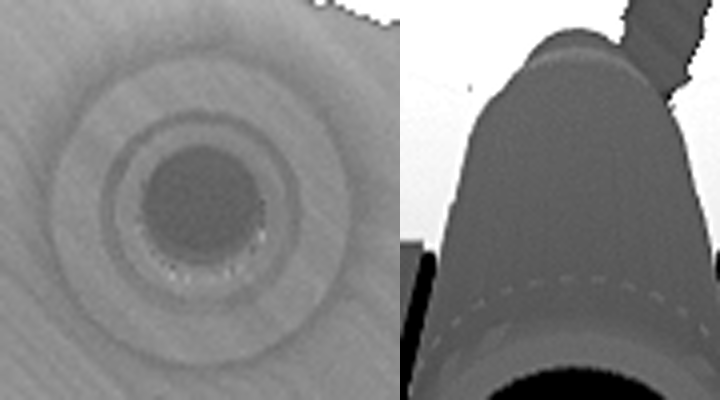

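Run:
```python
from h import *
import pickle
c=pickle.load(open("e.pkl","rb")); tp,ro=np.load("e.npy"); Rt=R.from_rotvec(ro).as_matrix()
p=ray("w",(281.7,126.5),.06,c); print("boss",p,Rt.T@(p-tp)*1e3, ray("top",(221.2,212),.06))
th=np.linspace(0,2*np.pi,60)
for r,h,n in((6.8,0,"foot bev"),(10.8,4,"pilot"),(15,37,"thread"),(18,51,"shoulder")):
  q=np.stack([r*np.cos(th),r*np.sin(th),0*th+103.6-h],1)/1e3
  x=proj("w",tp+q@Rt.T,c); print(n,x.min(0),x.max(0))
g=cv2.cvtColor(cv2.imread("pics/e.png"),6)
for row in(200,204,208,225): print(row,g[row,255:315].tolist())
```

```text
boss [0.54791931 0.14606995 0.06      ] [ 58.06184331  -1.35574633 165.71962602] [0.54939702 0.14701242 0.06      ]
foot bev [274.47489162 198.40576679] [291.67641811 214.92802323]
pilot [269.22501977 194.71299827] [296.91905794 221.2867719 ]
thread [261.34228353 200.66103875] [304.74161219 241.84883211]
shoulder [255.48859615 201.86502452] [310.56374878 253.84761124]
200 [212, 213, 215, 216, 214, 211, 206, 203, 206, 208, 212, 212, 210, 206, 202, 202, 204, 213, 224, 173, 122, 89, 92, 95, 96, 97, 96, 98, 95, 97, 96, 96, 97, 97, 96, 94, 90, 100, 134, 161, 89, 89, 93, 92, 91, 91, 93, 92, 91, 89, 89, 89, 88, 91, 90, 91, 92, 92, 89, 79]
204 [211, 211, 212, 212, 212, 212, 214, 214, 214, 209, 205, 203, 206, 209, 212, 221, 155, 89, 98, 104, 109, 114, 109, 108, 108, 103, 104, 104, 104, 102, 106, 103, 105, 106, 105, 105, 107, 104, 105, 104, 100, 95, 89, 89, 89, 92, 90, 91, 90, 92, 93, 93, 93, 93, 89, 89, 86, 76, 168, 211]
208 [204, 206, 209, 209, 210, 211, 211, 213, 212, 212, 213, 222, 213, 126, 96, 98, 99, 96, 97, 98, 98, 98, 97, 97, 98, 97, 98, 98, 99, 98, 98, 97, 98, 96, 97, 97, 96, 95, 96, 96, 96, 95, 100, 105, 105, 97, 90, 90, 90, 91, 93, 91, 90, 91, 92, 91, 81, 147, 206, 201]
225 [171, 166, 94, 93, 96, 96, 97, 97, 96, 99, 96, 98, 98, 96, 97, 97, 96, 96, 97, 97, 96, 97, 95, 96, 96, 96, 98, 96, 96, 96, 96, 97, 95, 97, 96, 96, 95, 96, 97, 95, 96, 96, 96, 95, 96, 95, 97, 96, 96, 96, 96, 95, 96, 96, 94, 83, 149, 172, 167, 168]
```

Emit:
play_rows:
  increments: "30 -1 0 0 1;55 -1.5 0 0 1;59.4 -1.5 20 0 1;59.4 -1.5 45 0 1;59.4 -1.5 57 0 1;59.4 -1.5 62 0 1;59.4 -1.5 66 0 1;59.4 -1.5 70 0 1;59.4 -1.5 74 0 1;59.4 -1.5 78 0 1;59.4 -1.5 80 0 1;59.4 -1.5 82 0 1;59.4 -1.5 82 0 1;59.4 -1.5 82 0 1"

```text
t: 7.45
tool_pos: [0.5488, 0.148, 0.1434]
orientation: [3.069, 0.668, -0.001]
force: [-0.8, -2.2, -1.7]
opening: 0.0353
gripper_force: 40.0
```

Emit:
play_rows:
  increments: "0 0 2 0 1;0 0 4 0 1;0 0 6 0 1;0 0 7 0 1;0 0 8 0 1;0 0 9 0 1;0 0 10 0 1;0 0 10 0 1;0 0 10 0 1"

```text
t: 8.35
tool_pos: [0.5489, 0.148, 0.1334]
orientation: [3.07, 0.668, -0.001]
force: [-1.5, -3.1, -0.7]
opening: 0.0351
gripper_force: 40.0
```

Emit:
play_rows:
  increments: "-0.4 0.4 0 0 1;-0.4 0.4 1 0 1;-0.4 0.4 2 0 1;-0.4 0.4 3 0 1;-0.4 0.4 3.5 0 1;-0.4 0.4 3.5 0 1"

```text
t: 8.95
tool_pos: [0.5488, 0.1477, 0.13]
orientation: [-3.07, -0.668, 0.0]
force: [-2.3, -2.5, -1.3]
opening: 0.0354
gripper_force: 40.0
```

Emit:
play_rows:
  increments: "-0.4 0.3 0.5 0 1;-0.4 0.3 1 0 1;-0.4 0.3 1.5 0 1;-0.4 0.3 1.5 0 1"

```text
t: 9.35
tool_pos: [0.5486, 0.1474, 0.1286]
orientation: [-3.069, -0.668, -0.0]
force: [-1.7, -1.0, -0.1]
opening: 0.0356
gripper_force: 40.0
```

Emit:
play_rows:
  increments: "-0.3 0.1 0.4 0 1;-0.3 0.1 0.8 0 1;-0.3 0.1 1.2 0 1;-0.3 0.1 1.2 0 1"

```text
t: 9.75
tool_pos: [0.5487, 0.1473, 0.1282]
orientation: [-3.069, -0.668, -0.002]
force: [-2.7, -1.4, 4.7]
opening: 0.0352
gripper_force: 40.0
```

Contact came at z ≈ 0.1282, which puts the post about 2.4 mm below the crest, or roughly 145° past it. I turn back, following the climb.

Emit:
play_rows:
  increments: "0 0 -0.1 -6 1;0 0 -0.2 -12 1;0 0 -0.3 -18 1;0 0 -0.4 -24 1;0 0 -0.5 -30 1;0 0 -0.6 -36 1;0 0 -0.7 -42 1;0 0 -0.8 -48 1;0 0 -0.9 -54 1;0 0 -1 -60 1;0 0 -1 -60 1"

```text
t: 10.85
tool_pos: [0.5488, 0.1469, 0.1292]
orientation: [2.321, 2.116, 0.001]
force: [-2.4, -1.0, 6.1]
opening: 0.0354
gripper_force: 40.0
```

Emit:
play_rows:
  increments: "0 0 -0.1 -6 1;0 0 -0.2 -12 1;0 0 -0.3 -18 1;0 0 -0.4 -24 1;0 0 -0.5 -30 1;0 0 -0.6 -36 1;0 0 -0.7 -42 1;0 0 -0.8 -48 1;0 0 -0.9 -54 1;0 0 -1 -60 1;0 0 -1 -60 1"

```text
t: 11.95
tool_pos: [0.549, 0.1468, 0.13]
orientation: [0.957, 2.991, 0.001]
force: [-1.2, -2.1, 3.8]
opening: 0.0354
gripper_force: 40.0
```

Emit:
play_rows:
  increments: "0 0 0 -4 1;0 0 0 -8 1;0 0 -0.1 -12 1;0 0 -0.2 -16 1;0 0 -0.2 -20 1;0 0 -0.2 -20 1;0 0 -0.2 -20 1"

```text
t: 12.65
tool_pos: [0.5485, 0.1471, 0.1293]
orientation: [0.429, 3.112, 0.0]
force: [0.5, -0.2, -1.0]
opening: 0.0355
gripper_force: 40.0
```

The upward force has gone, so the thread start has passed the crest. I turn a little further and follow the drop.

Emit:
play_rows:
  increments: "0 0 0 -6 1;0 0 0.5 -10 1;0 0 1 -10 1;0 0 1.5 -10 1;0 0 2 -10 1;0 0 2.5 -10 1;0 0 3 -10 1;0 0 3.5 -10 1;0 0 3.5 -10 1"

```text
t: 13.55
tool_pos: [0.5483, 0.147, 0.126]
orientation: [-0.149, -3.138, -0.0]
force: [-0.2, -0.1, -2.2]
opening: 0.0355
gripper_force: 40.0
```

Emit:
play_rows:
  increments: "0 0 0.4 0 1;0 0 0.8 0 1;0 0 1.2 0 1;0 0 1.6 0 1;0 0 1.6 0 1;0 0 1.6 0 1"

```text
t: 14.15
tool_pos: [0.5484, 0.147, 0.1248]
orientation: [0.149, 3.138, 0.0]
force: [-0.6, -0.7, 1.1]
opening: 0.035
gripper_force: 40.0
```

```bash
python3 -c "
from h import *
s=robot.read_state();print(s['t'],s['q'],s['tool_pos'],s['force'],s['wrist_torque'])"
```

```text
14.15 [ 1.71595713e-01  1.07119200e-01  1.68743261e+00 -3.31759619e-05
  1.34682785e+00 -1.30438530e+00] [0.54843278 0.14699417 0.12476743] [-0.59626607 -0.67388051  1.10910723] [-0.03664147 -0.08413253  0.03031446]
```

Emit:
play_rows:
  increments: "0 0 0.2 6 1;0 0 0.4 12 1;0 0 0.5 18 1;0 0 0.6 24 1;0 0 0.7 30 1;0 0 0.8 36 1;0 0 0.9 42 1;0 0 1 48 1;0 0 1.1 54 1;0 0 1.2 60 1;0 0 1.3 66 1;0 0 1.4 72 1;0 0 1.5 78 1;0 0 1.6 84 1;0 0 1.7 90 1;0 0 1.8 96 1;0 0 1.9 102 1;0 0 2 108 1;0 0 2 110 1;0 0 2 110 1"

```text
t: 16.15
tool_pos: [0.5484, 0.147, 0.1229]
orientation: [2.656, 1.677, 0.0]
force: [-1.1, -0.1, 3.2]
opening: 0.0359
gripper_force: 40.0
```

Emit:
play_rows:
  increments: "0 0 0.1 6 1;0 0 0.2 12 1;0 0 0.3 18 1;0 0 0.4 24 1;0 0 0.5 30 1;0 0 0.6 36 1;0 0 0.7 42 1;0 0 0.8 48 1;0 0 0.9 54 1;0 0 1 60 1;0 0 1.1 66 1;0 0 1.2 72 1;0 0 1.3 78 1;0 0 1.4 84 1;0 0 1.5 90 1;0 0 1.6 96 1;0 0 1.7 102 1;0 0 1.75 105 1;0 0 1.75 105 1"

```text
t: 18.05
tool_pos: [0.5487, 0.1473, 0.1212]
orientation: [-2.948, 1.085, -0.001]
force: [-0.5, 0.8, 3.0]
opening: 0.0354
gripper_force: 40.0
```

Emit:
play_rows:
  increments: "0 0 -0.3 0 0;0 0 -0.3 0 -0.4;0 0 -0.3 0 -0.4;0 0 -0.3 0 -0.4;0 0 -0.3 0 -0.4;0 0 -0.3 -8 -0.4;0 0 -0.3 -16 -0.4;0 0 -0.3 -24 -0.4;0 0 -0.3 -32 -0.4;0 0 -0.3 -40 -0.4;0 0 -0.3 -48 -0.4;0 0 -0.3 -56 -0.4;0 0 -0.3 -64 -0.4;0 0 -0.3 -72 -0.4;0 0 -0.3 -80 -0.4;0 0 -0.3 -88 -0.4;0 0 -0.3 -96 -0.4;0 0 -0.3 -104 -0.4;0 0 -0.3 -112 -0.4;0 0 -0.3 -120 -0.4"

```text
t: 20.05
tool_pos: [0.5483, 0.147, 0.121]
orientation: [-2.408, -2.017, 0.0]
force: [-0.6, 0.6, -0.4]
opening: 0.0651
gripper_force: 0.0
```

Emit:
play_rows:
  increments: "0 0 0 -8 -0.4;0 0 0 -16 -0.4;0 0 0 -24 -0.4;0 0 0 -32 -0.4;0 0 0 -40 -0.4;0 0 0 -40 -0.4;0 0 0 -40 -0.4"

```text
t: 20.75
tool_pos: [0.5483, 0.147, 0.1211]
orientation: [-1.587, -2.712, 0.0]
force: [0.4, -0.5, -0.5]
opening: 0.0653
gripper_force: 0.0
```

Run:
```python
from h import *
s=robot.read_state();print(s['t'],s['q'],s['tool_pos'],s['force'],s['opening'])
c=cal("wrist");im=robot.read_camera("wrist"); cv2.imwrite("pics/g.png",im)
Rt=R.from_rotvec(s["orientation"]).as_matrix()
zt=.0301+.06+.0725
b=np.array([.5485,.147,zt]);th=np.linspace(0,6.28,60)
x=proj("w",b+np.stack([.018*np.cos(th),.018*np.sin(th),0*th],1),c);print(x.min(0),x.max(0),x.mean(0))
```

```text
20.75 [ 1.71590818e-01  1.10548123e-01  1.69079841e+00 -2.42433945e-05
  1.34028828e+00 -3.40405285e-01] [0.5483415  0.14697889 0.12106061] [ 0.4466568  -0.52913811 -0.46950746] 0.06528359989813924
[242.92050184 270.50579898] [332.70742083 349.20207538] [288.43299504 310.86584064]
```

View pics/g.png

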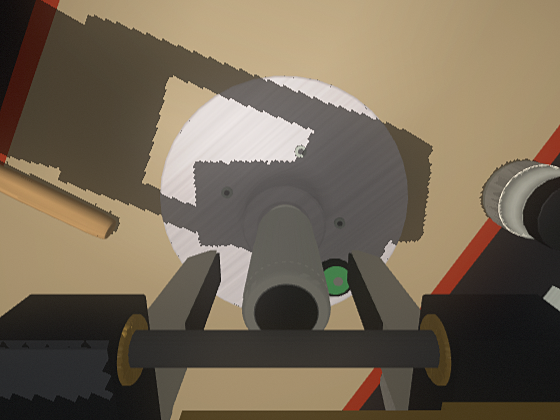

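The post stands upright at (286,308), centred between the fingers. I regrip it and finish the turn.

Emit:
play_rows:
  increments: "0 0 0 0 0.3;0 0 0 0 1;0 0 0 0 1;0 0 0 0 1;0 0 0 0 1;0 0 0 0 1;0 0 0.1 6 1;0 0 0.2 12 1;0 0 0.3 18 1;0 0 0.4 24 1;0 0 0.5 30 1;0 0 0.6 36 1;0 0 0.7 42 1;0 0 0.8 48 1;0 0 0.9 54 1;0 0 1 60 1;0 0 1.1 66 1;0 0 1.2 72 1;0 0 1.3 78 1;0 0 1.3 78 1"
  force: 40

```text
t: 22.8
tool_pos: [0.5483, 0.147, 0.1198]
orientation: [-2.938, -1.112, 0.0]
force: [0.2, -0.4, 0.1]
opening: 0.0353
gripper_force: 40.0
```

Emit:
play_rows:
  increments: "0 0 0.2 6 1;0 0 0.4 12 1;0 0 0.5 18 1;0 0 0.6 24 1;0 0 0.7 30 1;0 0 0.8 36 1;0 0 0.9 42 1;0 0 1 48 1;0 0 1.1 54 1;0 0 1.2 60 1;0 0 1.3 66 1;0 0 1.4 72 1;0 0 1.5 77 1;0 0 1.5 77 1;0 0 1.5 77 1;0 0 1.5 77 1"

```text
t: 24.4
tool_pos: [0.5486, 0.147, 0.1185]
orientation: [-2.994, 0.951, -0.001]
force: [-0.6, -0.0, 2.3]
opening: 0.0352
gripper_force: 40.0
```

Run:
```python
from h import *
s=robot.read_state();print(s['t'],s['q'],s['tool_pos'],s['force'],s['wrist_torque'],s['opening'])
for cam in("wrist","scene"):
  c=cal(cam);im=robot.read_camera(cam); cv2.imwrite(f"pics/h_{cam}.png",im)
  print(cam,[(np.round(d["centre"],4).tolist(),round(d["conf"],2)) for d in robot.landmark_of(cam,"post_centre")])
```

```text
24.4 [1.71567372e-01 1.12989526e-01 1.69302320e+00 2.16744078e-05
 1.33504729e+00 2.35770714e+00] [0.54857542 0.14702308 0.11851393] [-0.63097824 -0.00516541  2.30367945] [ 0.14462173 -0.06121736 -0.01354219] 0.035223083967607205
wrist [([0.5526, 0.1483, 0.0918], 0.91)]
scene [([0.3871, -0.365, 0.0694], 0.85), ([0.5428, 0.148, 0.0872], 0.78), ([0.4763, -0.3766, 0.0748], 0.74)]
```

View pics/h_wrist.png

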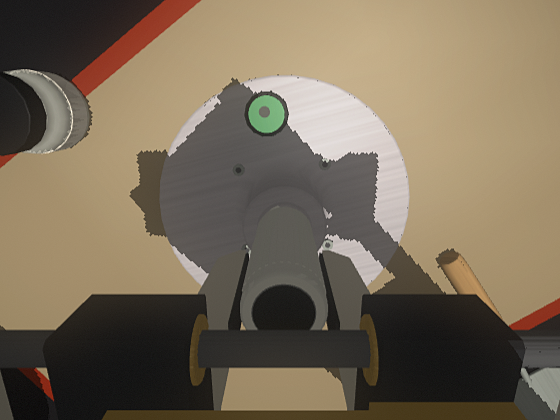

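The wrist view shows the post upright in the boss, held between the pads at (284,305). The level is untouched at (266,113). The post centre is about 27.4 mm above the mouth, so I hand in.

```bash
python3 -c "
from plant import robot
print(robot.close_job())"
```

```text
the job is handed in; nothing more can be done
None
```

I handed the job in with the white post dropped onto the boss's thread and turned one turn forward. It is still gripped and upright, its centre is about 27.4 mm above the mouth by arm readings, and no judging result came back.

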